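# Show the marked counting slide to the label reader

## Robot

A 7-joint arm with a two-finger parallel gripper is mounted at the origin on a cart in front of the work surface, level with it; the furniture and walls round the work are solid. World frame = base frame: x ahead of the robot, y to its left, z up, the work surface at z = 0. Lengths are in m, angles in rad, forces in N, time in s.
With the tool pointing down it reaches from about 0.4 to 0.85 m from the base axis. Payload 10.4 kg.
Tool frame: the origin (TCP) lies midway between the tips of the shut fingers; the grasp point (between the pads) lies 19 mm behind it; z points along the fingers, y is the line along which they close (so a half turn about z gives the same grasp; the last joint's range is limited). The gripper opens to 85 mm and grips with 20 to 120 N. Pads are 22 mm wide; open, the fingers measure 114 mm over their backs; the gripper's body (76 mm by 85 mm) begins 54 mm behind the grasp point. The pads swing forward as they close: fully open they stand 13 mm farther back than shut.
Start: joints at [1.319, 0.332, -0.065, 1.46, 0.022, 1.35, -0.088], TCP at [0.142, -0.609, 0.231] pointing down, gripper open.
Joint ranges: [-2.6, 2.6], [-0.5, 2.12], [-1.47, 1.34], [0.16, 2.42], [-1.27, 4.41], [0.06, 2.06], [-2.6, 2.6]. Speed limits (rad/s): [2.22, 2.22, 2.79, 2.79, 3.14, 3.14, 3.14].

## Interface

Orientations are given as a unit quaternion [x, y, z, w].
In Python, from workcell import get_obs, camera, camera_params, hand_in gives the robot as it stands.
- The arm moves only by the tool carry_out, never from a script. Its argument "commands" is a list that holds one entry, the list of rows, each a list of 6 numbers: the shift along the tool's x, y, z in units of 40 mm (1.0 is 40 mm), then the turn, a rotation vector about the tool's x, y, z in units of 6 degrees (1.0 is 6 degrees). In form: [[[x, y, z, ax, ay, az], ...]]. A call has 1 to 20 rows; each row shifts and turns the commanded pose from where the row before left it, along the tool's axes as they then stand; what a row does not reach is not made up. A row lasts 1/12 s, in which the tool goes at most 41.7 mm and 7.16 degrees, less where a joint would pass 70% of its speed; a pose out of reach is approached as far as the arm can. A call is refused whole if a number of a shift passes 1 or a number of a turn 1, either way. A call with a gripper value outside its range is refused whole. "hand" is the closure, from -1 (fully open) to 1 (shut), set as the call begins (left out, the last holds). The fingers move at their own pace and stop on an object; "force" is the grip in N (left out, the last holds). Time passes only in rows, so rows that do not move let the fingers close. It gives the time, the measured TCP pose, the force, the opening and the grip force at its end, in the units of the state.
- get_obs(): the state, without advancing time (a new reading comes with each control period).
- camera(name): name is "scene" or "top" or "wrist"; returns the picture (480x640x3 uint8, red, green, blue); there is no depth.
- camera_params(name): a dict with "mtx" (3x3 intrinsics, pixels), "R" (3x3) and "t" (3): a world point X has camera coordinates R X + t. Camera axes: x right, y down, z forward; pixel columns grow to the right and rows downward; lengths in m; the calibration is good to about 2 mm. A picture is of the moment at which its call begins: read the wrist's pose just before it. camera_params takes no time and is no camera call; for the wrist camera it gives the pose at the moment of the call.
- hand_in(): hands the job in; it is judged then, once.
The state is a dict: "clock": time; "joint_pos": joint angles; "joint_velocities": joint speeds; "tau": joint torques, N m; "position": TCP position; "ee_rot": TCP orientation; "ft_force": force on the tool from outside, world axes, zero at the start; "torque": the same for the moment, N m; "grip_width": opening from 0.0 (shut) to 1.0 (fully open); "grasp_force": force on a finger pad.
Only numpy, scipy, OpenCV 4.12 (cv2) and the standard library are available. Lean on these libraries where they do the work, as an engineer would, in place of code of your own. Each camera call takes 0.05 s, during which the arm holds its last target. There are 200 camera calls.

## Task

Two thick glass slides stand in the slide stand; take the one whose slot has the tall pin at its end (the flat button marks the slide that stays where it is). Find its frosted label end by the small corner notch, and, gripping only the clear half, hold the slide up in front of the label reader with the label face leaned upward, looking squarely into the reader's window, and the label itself about 15 cm straight in front of the window. Finish while still holding the slide there, steady and clear of everything, and leave the objects round about where they are.

Things in the scene. Friction and masses are not known exactly. Their poses are not given: they have to be found in the camera images.
- slide_a: thick clear-glass slide, 76 long, 5 thick, 32 mm high, 35 g, on a long edge in a stand slot. Origin: middle of its lower edge; x along it to the frosted end, y out of the label face, z up. Its last 24 mm at +x are frosted white on the +y face. A 10 x 10 mm notch in the upper corner of that end: at upper left as seen facing the label. Equal to slide_b, which faces the other way
- slide_b: thick clear-glass slide, 76 long, 5 thick, 32 mm high, 35 g, on a long edge in a stand slot. Origin: middle of its lower edge; x along it to the frosted end, y out of the label face, z up. Its last 24 mm at +x are frosted white on the +y face. A 10 x 10 mm notch in the upper corner of that end: at upper left as seen facing the label. Equal to slide_a, which faces the other way
- slide_a_label (a point): centre of the frosted label on slide_a's label face: 26 mm towards the frosted end, 2.5 mm out and 15 mm above the slide's origin; axes as slide_a
- slide_b_label (a point): the same point of slide_b; axes as slide_b
- stand: fixed grey slide stand, x 130, y 120 mm, base 6 mm thick; origin: centre of underside. Two slots along its y at x = +35 and -35 mm, 6.5 mm wide, between rails 84 mm long with tops 18 mm above the worktop, and 14 mm high end stops. A slide stands with its lower edge 6 mm above the worktop: its upper 20 mm stand clear of the rails
- pin: steel pin with a round head, 14 mm wide, its top 44 mm above the worktop, standing in the stand at the +y end (left as seen from the robot) of one slot, on the slot's line, 52 mm from the slot's middle: it marks the slide that is next. Origin: its foot
- button: flat steel button, 12 mm wide, 5 mm high, in the same place at the end of the other slot: that slide is to stay. Origin: its foot
- reader_head: fixed label reader: white box 56 x 62 x 42 mm on a 32 cm post with a 90 x 80 mm foot; its dark window faces left as seen from the robot (about +y) and looks down 40 degrees (0.7 rad) below level. Origin: centre of the window, 300 mm above the worktop. x points from the window back into the head (40 degrees up), y is level along the window
- read_spot (a point): the point in free air 150 mm straight in front of the window (along the head's -x), where the label has to be; about 203 mm above the worktop; axes as reader_head
- cup: bystander: specimen cup with orange lid, 64 mm wide, 72 mm high; origin centre of underside
- tape: bystander: roll of tape, 62 mm wide, 19 mm high; origin centre of underside
- dish: bystander: petri dish, 58 mm wide, 15 mm high; origin centre of underside
- jar: bystander: glass staining jar with lid, 48 x 56 x 106 mm; origin centre of underside
Things that resemble listed ones, but are neither listed nor needed, are in the scene too. Leave any purple look-alike of the slide_b alone.

How it is judged:
On the way:
1. the slide beside the pin is lifted out of its slot in the fingers (((height (world z) of slide_a above 0.045 m and contact force between the fingers and slide_a above 1 N and horizontal distance between slide_b and button below 0.065 m) or (height (world z) of slide_b above 0.045 m and contact force between the fingers and slide_b above 1 N and horizontal distance between slide_a and button below 0.065 m))), for 0.2 s.
At the end, for the whole second after the job is handed in: The pin's slide is in the fingers, grip centre at most 5 mm past its middle towards the frosted end, at rest (under 3 cm/s), over 8 cm up; label centre within 40 mm of the read spot, label face to the window within 0.40 rad and upward; the other slide stands in its slot (((distance between slide_a_label and read_spot below 0.04 m and angle between the y axis of slide_a and the x axis of reader_head, either way round below 0.4 rad and angle between slide_a's own y axis and vertical below 1.3 rad and height (world z) of slide_a above 0.08 m and contact force between the fingers and slide_a above 1 N and x of the grasp point in the frame of slide_a below 0.005 m and linear speed of slide_a below 0.03 m/s and horizontal distance between slide_b and button below 0.065 m and height (world z) of slide_b below 0.012 m and angle between slide_b's own z axis and vertical below 0.25 rad) or (distance between slide_b_label and read_spot below 0.04 m and angle between the y axis of slide_b and the x axis of reader_head, either way round below 0.4 rad and angle between slide_b's own y axis and vertical below 1.3 rad and height (world z) of slide_b above 0.08 m and contact force between the fingers and slide_b above 1 N and x of the grasp point in the frame of slide_b below 0.005 m and linear speed of slide_b below 0.03 m/s and horizontal distance between slide_a and button below 0.065 m and height (world z) of slide_a below 0.012 m and angle between slide_a's own z axis and vertical below 0.25 rad))); the arm keeps its last pose, push and grip.
It fails at once if the slide at the button's slot is moved more than 20 mm while the pin's slide is still in place ((horizontal distance between slide_a and pin below 0.065 m and distance of slide_b from where it was at the start of the episode above 0.02 m) or (horizontal distance between slide_b and pin below 0.065 m and distance of slide_a from where it was at the start of the episode above 0.02 m)).
It fails at once if a bystander (cup, tape roll, dish, jar) is moved more than 25 mm (distance of any of cup, tape, dish, jar from where it was at the start of the episode above 0.025 m).
It also fails if it takes over 40 s, if anything falls off the work surface, if the arm or the gripper's body presses on something with over 40 N, if the wrist force passes 120 N, or if a joint passes its speed limit or range.

## Working session

There is one attempt and no reset: what is moved stays moved. The work goes in short steps, Python scripts to look and compute and a tool call to move; the robot and the scene stay as the last step left them, time stands still between calls to the robot, and variables do not carry over. Pictures are saved under pics/ and viewed, at most 10 in all, crops included, and the job is handed in when it is done.

Besides the shell and the picture viewer there is one more tool, called after "Request:" as name(argument=value, ...), one argument or row to a line, values as JSON. carry_out: Moves the arm, as the interface text tells. Its arguments: {"type":"object","properties":{"commands":{"type":"array"},"hand":{"type":"number"},"force":{"type":"number"}},"required":["commands"]}

```bash
mkdir -p pics; ls; python3 - <<'E'
from workcell import *
import cv2
for n in ("scene","top"):
    cv2.imwrite(f"pics/{n}0.png",camera(n)[:,:,::-1]); p=camera_params(n); print(n,p)
o=get_obs();print(o["position"],o["ee_rot"],o["clock"])
E
```

```text
pics
scene {'mtx': array([[443.13054224,   0.        , 321.22204539],
       [  0.        , 443.13054224, 237.35157319],
       [  0.        ,   0.        ,   1.        ]]), 'R': array([[-0.56397996, -0.82577254, -0.0051294 ],
       [-0.60348845,  0.41639005, -0.68001545],
       [ 0.56367392, -0.38041956, -0.73317984]]), 't': array([0.52464529, 0.32481181, 0.79298927])}
top {'mtx': array([[568.20746907,   0.        , 320.80522871],
       [  0.        , 568.20746907, 240.26177875],
       [  0.        ,   0.        ,   1.        ]]), 'R': array([[-0.02076444, -0.999673  ,  0.01492409],
       [-0.99494437,  0.01919458, -0.09857619],
       [ 0.0982575 , -0.01689552, -0.99501759]]), 't': array([0.24327305, 0.53981021, 1.39002942])}
[ 0.14166379 -0.60840558  0.23061262] [ 9.93464644e-01  1.14138571e-01 -1.02300307e-04 -6.13920506e-04] 0.1
```

View pics/scene0.png

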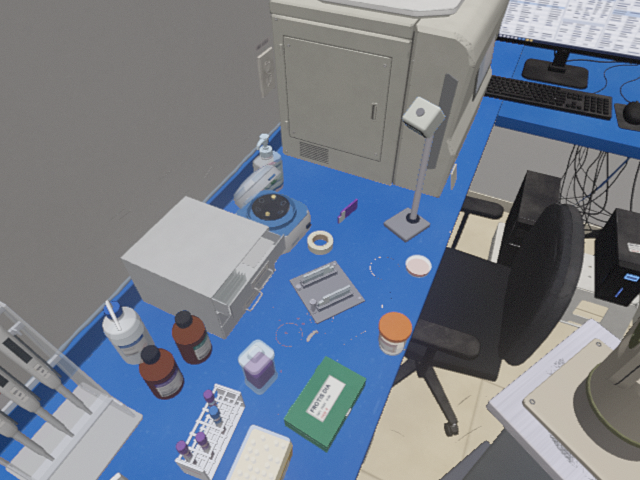

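View pics/top0.png

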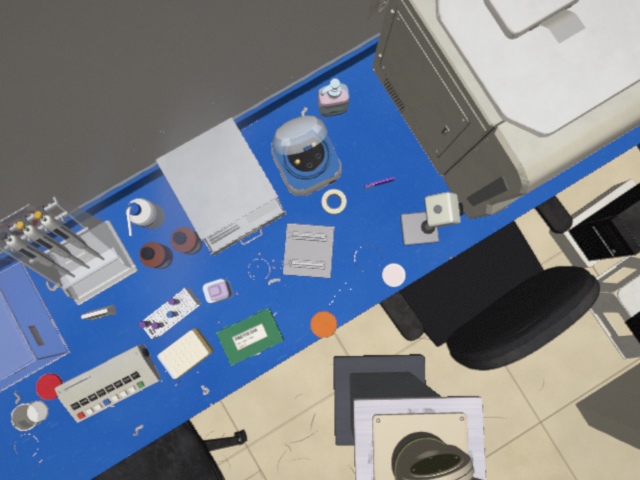

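The scene view shows the stand at (327,290), the reader at (423,115), the jar at (257,365), the cup at (395,333), the dish at (418,265), the tape at (320,242) and the purple look-alike at (348,210). In the top view the stand is at (309,250) with both slides in it, and the reader is at (441,208). I'll enlarge both next.

```bash
cat > h.py <<'E'
import numpy as np
from workcell import *
def ray(p,u,v):
    d=p["R"].T@np.linalg.inv(p["mtx"])@[u,v,1.]; c=-p["R"].T@p["t"]; return c,d/np.linalg.norm(d)
def plane(p,u,v,z):
    c,d=ray(p,u,v); return c+d*(z-c[2])/d[2]
def proj(p,X):
    x=p["mtx"]@(p["R"]@np.asarray(X)+p["t"]); return x[:2]/x[2]
def tri(r1,r2):
    (a,d),(b,e)=r1,r2
    s=np.linalg.lstsq(np.c_[d,-e],b-a,rcond=None)[0]
    return (a+s[0]*d+b+s[1]*e)/2, np.linalg.norm(a+s[0]*d-b-s[1]*e)
E
python3 - <<'E'
import cv2,numpy as np
from h import *
a=cv2.imread("pics/scene0.png");b=cv2.imread("pics/top0.png")
A=cv2.resize(a[250:330,280:370],None,fx=4.4,fy=4.4,interpolation=cv2.INTER_CUBIC)  #396x352
B=cv2.resize(b[215:285,275:345],(396,352*396//396+44),interpolation=cv2.INTER_CUBIC)[:352+44]
C=cv2.resize(a[85:145,395:455],(396,200*2-200),interpolation=cv2.INTER_CUBIC)
C=cv2.resize(a[90:140,375:465],(360,200),interpolation=cv2.INTER_CUBIC)
D=cv2.resize(b[185:250,395:475],(246,200),interpolation=cv2.INTER_CUBIC)
im=np.zeros((600,800,3),np.uint8)
im[:352,:396]=A; im[:396,400:796]=B; im[400:600,:360]=C; im[400:600,400:646]=D
cv2.imwrite("pics/crop1.png",im)
p=camera_params("top")
for n,c in dict(stand=(309,250),cup=(323,324),tape=(334,201),dish=(393,275),jar=(216,291),purple=(380,182)).items():print(n,plane(p,*c,0.02).round(3))
print("head",plane(p,441,208,.3).round(3), "foot",plane(p,420,228,.0).round(3))
E
```

```text
stand [0.521 0.262 0.02 ]
cup [0.338 0.231 0.02 ]
tape [0.644 0.197 0.02 ]
dish [0.455 0.055 0.02 ]
jar [0.424 0.494 0.02 ]
purple [0.69 0.08 0.02]
head [ 0.578 -0.007  0.3  ] foot [ 0.574 -0.021  0.   ]
```

View pics/crop1.png

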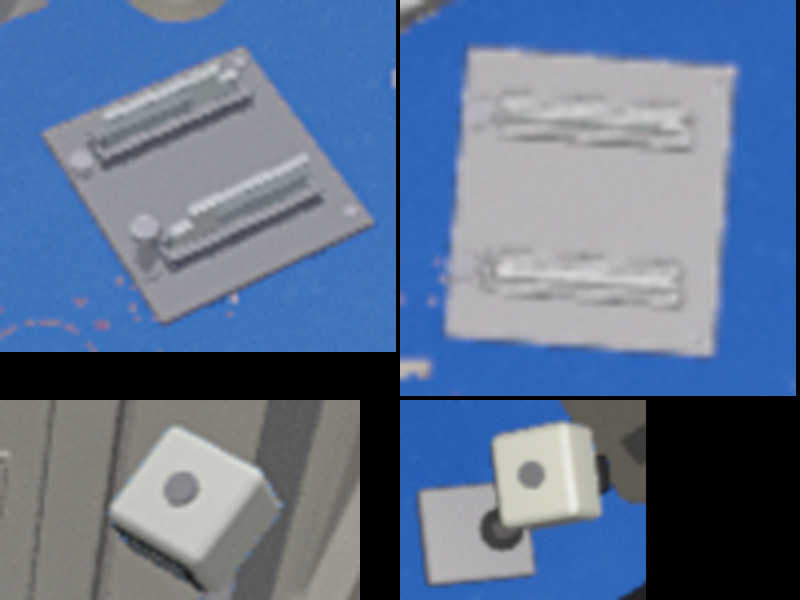

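In the enlarged crop the slides are these two:
- **Near slide:** in the scene crop around (240,195). The tall pin is at its left end (145,235), and its notch is at that same end (180,230).
- **Far slide:** around (170,95). The flat button (80,160) is beside it and its notch is at the right end, so it stays.

The near slide fits the task, so that is my target. Its frosted end points to world +y and its label faces the robot. The purple slide at top pixel (380,182) is the decoy. Next I'll measure.

```bash
python3 - <<'E'
import cv2
from h import *
t=camera_params("top");s=camera_params("scene")
b=cv2.imread("pics/top0.png")
hsv=cv2.cvtColor(b,cv2.COLOR_BGR2HSV); m=(hsv[...,1]<60).astype(np.uint8); k=np.zeros_like(m);k[219:282,279:339]=m[219:282,279:339]
cs=max(cv2.findContours(k,0,2)[0],key=cv2.contourArea); box=cv2.boxPoints(cv2.minAreaRect(cs))
P=np.array([plane(t,*c,.006) for c in box]);print(P.round(4)); c=P.mean(0);print("centre",c.round(4),[np.linalg.norm(P[i]-P[i-1]).round(4) for i in range(4)])
# stand y axis: edge most along +y
e=[P[i]-P[i-1] for i in range(4)]; e=max(e,key=lambda v:v[1]/np.linalg.norm(v)); print("edge",np.degrees(np.arctan2(-e[0],e[1])))
B=lambda x,y:(275+(x-400)/5.657,215+y/5.657)
A=lambda x,y:(280+x/4.4,250+y/4.4)
print("pin",tri(ray(s,*A(144,224)),ray(t,*B(458,272))))
print("pin@.044 scene",plane(s,*A(144,224),.044), "slide top -y end",plane(s,*A(308,160),.038),"notch inner top",plane(s,*A(191,207),.038),"notchbottom left",plane(s,*A(166,235),.028))
print("far slide top ends",plane(s,*A(105,118),.038),plane(s,*A(220,68),.038))
q=[tri(ray(s,403,117),ray(t,425.2,197)),tri(ray(s,425.75,130.5),ray(t,428.2,226.3))]
print(q,plane(t,425.2,197,.316),plane(t,428.2,226.3,.316))
E
```

```text
[[0.4639 0.3305 0.006 ]
 [0.5921 0.3188 0.006 ]
 [0.5806 0.1987 0.006 ]
 [0.4523 0.2115 0.006 ]]
centre [0.5222 0.2648 0.006 ] [np.float64(0.1196), np.float64(0.1288), np.float64(0.1207), np.float64(0.1289)]
edge -5.552279698851378
pin (array([0.48863111, 0.32132044, 0.04857972]), np.float64(0.0018796807632393074))
pin@.044 scene [0.49193975 0.32035218 0.044     ] slide top -y end [0.48145693 0.23169676 0.038     ] notch inner top [0.49088664 0.29428295 0.038     ] notchbottom left [0.49011395 0.30932248 0.028     ]
far slide top ends [0.55912562 0.29908392 0.038     ] [0.55290222 0.2337888  0.038     ]
[(array([0.59794079, 0.0273373 , 0.31787999]), np.float64(0.0007913280068465894)), (array([0.53846496, 0.02292005, 0.31722708]), np.float64(0.0025968897007024043))] [0.59854515 0.02723187 0.316     ] [0.53956227 0.02355204 0.316     ]
```

Both measurements agree with the given sizes:
- **Stand:** 120 x 129 mm, yaw -5.5°.
- **Slide:** middle at (0.487, 0.269).
- **Window:** at (0.569, 0.012, 0.301).
- **Read spot:** (0.562, 0.126, 0.204).

I'll move now.

Request:
carry_out(
  commands=[
    [[0.45,-0.535,0,0,0,0],[0.45,-0.535,0,0,0,0],[0.45,-0.535,0,0,0,0],[0.45,-0.535,0,0,0,0],[0.45,-0.535,0,0,0,0],[0.45,-0.535,0,0,0,0],[0.45,-0.535,0,0,0,0],[0.45,-0.535,0,0,0,0],[0.45,-0.535,0,0,0,0],[0.45,-0.535,0,0,0,0],[0.45,-0.535,0,0,0,0],[0.45,-0.535,0,0,0,0],[0.45,-0.535,0,0,0,0],[0.45,-0.535,0,0,0,0],[0.45,-0.535,0,0,0,0],[0.45,-0.535,0,0,0,0],[0.45,-0.535,0,0,0,0],[0.45,-0.535,0,0,0,0]],
  ],
  hand=0.2,
)

```text
clock: 1.6
position: [0.3702, -0.1587, 0.2312]
ee_rot: [0.993, 0.114, -0.0, 0.0]
ft_force: [1.8, 0.0, 0.2]
grip_width: 0.401
grasp_force: 0.0
```

Request:
carry_out(
  commands=[
    [[0,0,0,0,0,-1],[0,0,0,0,0,-1],[0,0,0,0,0,-1],[0,0,0,0,0,-1],[0,0,0,0,0,-1],[0,0,0,0,0,-1],[0,0,0,0,0,-1],[0,0,0,0,0,-1],[0,0,0,0,0,-1],[0,0,0,0,0,-1],[0,0,0,0,0,-1],[0,0,0,0,0,-0.9]],
  ],
)

```text
clock: 2.6
position: [0.3697, -0.16, 0.2311]
ee_rot: [0.738, 0.674, -0.0, -0.0]
ft_force: [-0.5, 0.4, -1.4]
grip_width: 0.401
grasp_force: 0.0
```

Request:
carry_out(
  commands=[
    [[0.75,0.14,0,0,0,0],[0.75,0.14,0,0,0,0],[0.75,0.14,0,0,0,0],[0.75,0.14,0,0,0,0],[0.75,0.14,0,0,0,0],[0.75,0.14,0,0,0,0],[0.75,0.14,0,0,0,0],[0.75,0.14,0,0,0,0],[0.75,0.14,0,0,0,0],[0.75,0.14,0,0,0,0],[0.75,0.14,0,0,0,0],[0.75,0.14,0,0,0,0],[0.75,0.14,0,0,0,0],[0.75,0.14,0,0,0,0],[0,0,0,0,0,0]],
  ],
)

```text
clock: 3.85
position: [0.4874, 0.2561, 0.2307]
ee_rot: [0.738, 0.675, 0.001, -0.002]
ft_force: [-1.2, 0.0, -1.7]
grip_width: 0.398
grasp_force: 0.0
```

```bash
python3 - <<'E'
from h import *
import cv2,json
from scipy.spatial.transform import Rotation as R
o=get_obs();p=camera_params("wrist");im=camera("wrist")[:,:,::-1]
cv2.imwrite("pics/w1.png",im); np.savez("w1.npz",**p)
print(o["position"].round(4),R.from_quat(o["ee_rot"]).as_matrix().round(3),o["joint_pos"].round(2),o["clock"])
for X in ([.4815,.2317,.038],[.4874,.2682,.038],[.492,.32,.044]):print(proj(p,X))
E
```

```text
[0.4874 0.2561 0.2307] [[ 0.09   0.996 -0.002]
 [ 0.996 -0.09   0.003]
 [ 0.003 -0.002 -1.   ]] [ 0.23  0.3  -0.94  1.62  0.24  1.35 -0.83] 3.85
[314.17753485 235.68489765]
[316.67216365 200.81880838]
[316.60112587 147.92021122]
```

View pics/w1.png

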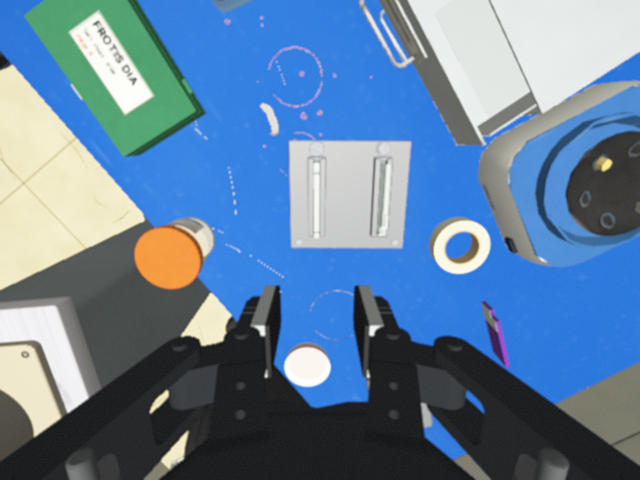

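The wrist view shows the pin's slide upright at column 315, rows 160–236, with the pin at (316,148). Both are within about 1–2 px of my prediction. I'll go down halfway and refine.

Request:
carry_out(
  commands=[
    [[0,0,0.7,0,0,0],[0,0,0.7,0,0,0],[0,0,0.7,0,0,0],[0,0,0.7,0,0,0],[-0.04,-0.04,0,0,0,0],[0,0,0,0,0,0]],
  ],
)

```text
clock: 4.4
position: [0.4856, 0.2477, 0.1188]
ee_rot: [0.74, 0.672, -0.001, -0.0]
ft_force: [-0.6, 0.1, 1.2]
grip_width: 0.399
grasp_force: 0.0
```

```bash
python3 - <<'E'
from h import *
import cv2
o=get_obs();p=camera_params("wrist");im=camera("wrist")[:,:,::-1]
np.savez("w2.npz",**p); cv2.imwrite("pics/w2full.png",im)
q=[proj(p,X) for X in ([.4815,.2317,.038],[.4874,.2682,.038],[.491,.306,.028],[.492,.32,.044])]
print(o["position"].round(4),o["ft_force"].round(1),np.round(q,1))
c=np.mean(q,0).astype(int);x0=max(c[0]-100,0);y0=max(c[1]-75,0)
print(x0,y0); cv2.imwrite("pics/w2.png",cv2.resize(im[y0:y0+150,x0:x0+200],None,fx=4,fy=4,interpolation=cv2.INTER_CUBIC))
E
```

```text
[0.4856 0.2477 0.1188] [-0.6  0.1  1.2] [[314.2 267.6]
 [317.5 217.7]
 [317.5 160. ]
 [317.  138.7]]
216 120
```

View pics/w2.png

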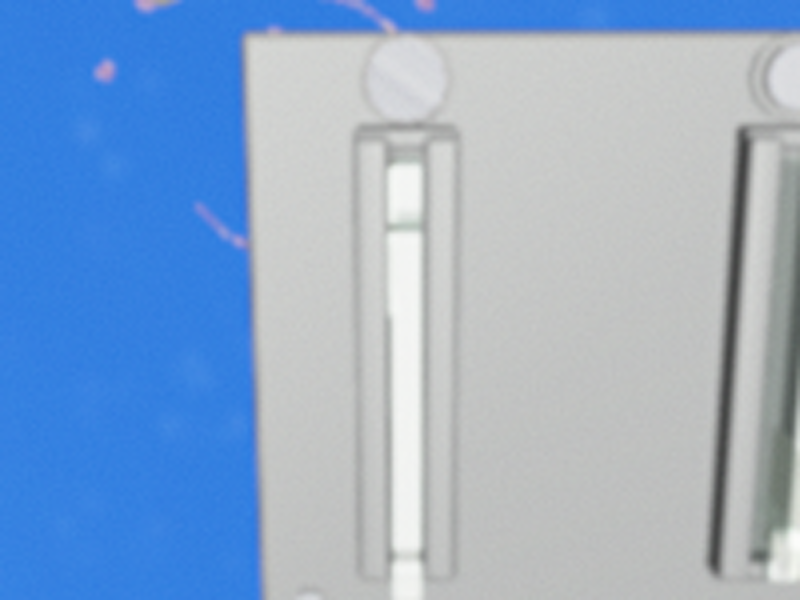

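The crop shows the slide at column 406, upright between its rails: notch end at row 162, notch step at row 229, and a cross line at row 555. The pin head is at (407,78). I'll check which line is the clear end using the 66 mm length.

```bash
python3 - <<'E'
from h import *
import cv2
p=dict(np.load("w2.npz")); f=lambda x,y,z:plane(p,216+x/4,120+y/4,z)
n=f(406,229,.038); print("cam",(-p["R"].T@p["t"]).round(3),"notch",n.round(4),"end notch",f(405,162,.028).round(4))
for y in(555,605): e=f(406,y,.038); print(y,e.round(4),np.linalg.norm(n-e).round(4))
print("pin",f(407,78,.044).round(4))
im=cv2.imread("pics/w2full.png",0); print(im[250:285,317], im[240,310:326])
E
```

```text
cam [0.493 0.322 0.262] notch [0.49   0.2956 0.038 ] end notch [0.4908 0.3057 0.028 ]
555 [0.4845 0.2383 0.038 ] 0.0576
605 [0.4836 0.2287 0.038 ] 0.0672
pin [0.4924 0.3195 0.044 ]
[241 241 242 242 241 241 239 229 217 213 228 241 243 241 240 240 241 241
 242 237 221 197 188 188 188 190 190 189 177 150 126 114 115 114 115] [200 195 177 177 221 239 242 241 241 243 233 198 173 184 195 198]
```

Request:
carry_out(
  commands=[
    [[0.05,0,0.4,0,0,0],[0.05,0,0.4,0,0,0],[0,0,0.4,0,0,0],[0,0,0.4,0,0,0],[0,0,0.4,0,0,0],[0,0,0,0,0,0],[0,0,0,0,0,0],[0,0,0,0,0,0]],
  ],
)

```text
clock: 5.12
position: [0.488, 0.2535, 0.0414]
ee_rot: [0.74, 0.672, 0.001, 0.0]
ft_force: [0.6, -0.8, -0.7]
grip_width: 0.403
grasp_force: 0.0
```

Request:
carry_out(
  commands=[
    [[0,0,0,0,0,0],[0,0,0,0,0,0],[0,0,0,0,0,0]],
  ],
)

```text
clock: 5.37
position: [0.4873, 0.2532, 0.0401]
ee_rot: [0.74, 0.672, 0.001, 0.0]
ft_force: [-0.5, 0.4, -0.1]
grip_width: 0.402
grasp_force: 0.0
```

```bash
python3 - <<'E'
from h import *
import cv2
for i in range(3):
    p=camera_params("wrist");im=camera("wrist")[:,:,::-1];o=get_obs();print(o["position"].round(4),o["joint_velocities"].round(3).max(), proj(p,[.4854,.2535,.038]))
cv2.imwrite("pics/w3.png",cv2.resize(im[180:330,220:420],None,fx=4,fy=4))
E
```

```text
[0.4872 0.2531 0.0399] 0.004 [313.75916663 297.87744821]
[0.487  0.253  0.0397] 0.005 [314.05124459 297.97352713]
[0.487  0.253  0.0396] 0.004 [314.285964   298.06695485]
```

View pics/w3.png

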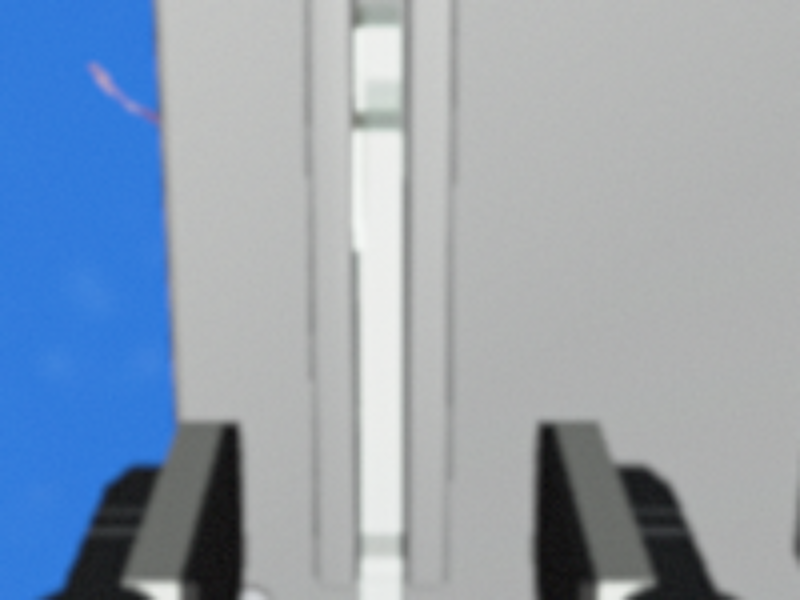

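The crop shows the slide centred at column 382 between the pads, whose inner faces are at 240 and 537 (middle 388), so the offset is about 0.7 mm. The frosted strip on the left face near the notch confirms that the label faces the robot. I'll go down and grip.

Request:
carry_out(
  commands=[
    [[0,-0.015,0.12,0,0,0],[0,0,0.12,0,0,0],[0,0,0.12,0,0,0],[0,0,0.09,0,0,0],[0,0,0,0,0,0],[0,0,0,0,0,0],[0,0,0,0,0,0],[0,0,0,0,0,0]],
  ],
)

```text
clock: 6.18
position: [0.4864, 0.2532, 0.0215]
ee_rot: [0.74, 0.672, 0.0, 0.0]
ft_force: [-0.2, 0.4, 0.2]
grip_width: 0.4
grasp_force: 0.0
```

Request:
carry_out(
  commands=[
    [[0,0,0,0,0,0],[0,0,0,0,0,0],[0,0,0,0,0,0],[0,0,0,0,0,0],[0,0,0,0,0,0],[0,0,0,0,0,0],[0,0,0,0,0,0],[0,0,0,0,0,0],[0,0,0,0,0,0],[0,0,0,0,0,0]],
  ],
  hand=1,
  force=40,
)

```text
clock: 7.02
position: [0.4864, 0.2531, 0.0215]
ee_rot: [0.74, 0.672, 0.0, 0.0]
ft_force: [-1.2, -1.0, 5.3]
grip_width: 0.045
grasp_force: 42.0
```

Gripped at 42 N with an opening of about 4 mm. I'll lift slowly first.

Request:
carry_out(
  commands=[
    [[0,0,-0.15,0,0,0],[0,0,-0.2,0,0,0],[0,0,-0.3,0,0,0],[0,0,-0.4,0,0,0],[0,0,-0.6,0,0,0],[0,0,-0.6,0,0,0],[0,0,-0.6,0,0,0],[0,0,-0.6,0,0,0],[0,0,-0.6,0,0,0],[0,0,-0.6,0,0,0],[0,0,-0.6,0,0,0],[0,0,0,0,0,0],[0,0,0,0,0,0]],
  ],
)

```text
clock: 8.1
position: [0.4865, 0.2536, 0.2333]
ee_rot: [0.74, 0.673, 0.001, 0.001]
ft_force: [0.2, -0.2, -0.2]
grip_width: 0.047
grasp_force: 41.4
```

```bash
python3 - <<'E'
from h import *
import cv2
p=camera_params("wrist");im=camera("wrist")[:,:,::-1];s=camera("scene")[:,:,::-1];o=get_obs()
print(o["position"].round(4),o["joint_pos"].round(2),o["grasp_force"],o["clock"])
a=cv2.resize(im[180:330,220:420],(400,300));b=cv2.resize(s[200:350,250:450],(400,300))
cv2.imwrite("pics/w4.png",np.hstack([a,b]))
E
```

```text
[0.4859 0.2529 0.2311] [ 0.24  0.29 -0.95  1.63  0.24  1.35 -0.84] 41.41730546951294 8.2
```

View pics/w4.png

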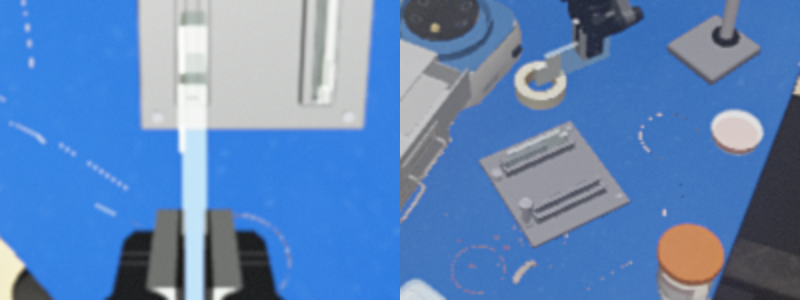

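The slide hangs level and straight in the pads with the label end free, and the other slide stays in its slot. Next comes the yaw.

Request:
carry_out(
  commands=[
    [[0,0,0,0,0,-0.5],[0,0,0,0,0,-1],[0,0,0,0,0,-1],[0,0,0,0,0,-1],[0,0,0,0,0,-1],[0,0,0,0,0,-1],[0,0,0,0,0,-1],[0,0,0,0,0,-1],[0,0,0,0,0,-1],[0,0,0,0,0,-1],[0,0,0,0,0,-1],[0,0,0,0,0,-1],[0,0,0,0,0,-1],[0,0,0,0,0,-1],[0,0,0,0,0,-1],[0,0,0,0,0,-1],[0,0,0,0,0,-1],[0,0,0,0,0,-0.1],[0,0,0,0,0,0]],
  ],
)

```text
clock: 9.78
position: [0.4859, 0.2529, 0.2305]
ee_rot: [-0.035, 0.999, -0.0, -0.001]
ft_force: [-0.0, -0.1, -0.3]
grip_width: 0.048
grasp_force: 41.3
```

Request:
carry_out(
  commands=[
    [[0,0,0,0.5,0,0],[0,0,0,0.5,0,0],[0,0,0,0.7,0,0],[0,0,0,0.7,0,0],[0,0,0,0.7,0,0],[0,0,0,0.7,0,0],[0,0,0,0.7,0,0],[0,0,0,0.7,0,0],[0,0,0,0.7,0,0],[0,0,0,0.7,0,0],[0,0,0,0,0,0],[0,0,0,0,0,0]],
  ],
)

```text
clock: 10.78
position: [0.4857, 0.254, 0.2303]
ee_rot: [-0.034, 0.94, -0.338, 0.012]
ft_force: [-0.5, -0.3, -0.4]
grip_width: 0.045
grasp_force: 41.4
```

```bash
cat > t.py <<'E'
from h import *
from scipy.spatial.transform import Rotation as R
o=get_obs();M=R.from_quat(o["ee_rot"]).as_matrix();P=o["position"]
xh=np.array([.052,-.764,.643]);zh=np.array([-.044,.642,.766])
T=np.c_[np.cross(xh,zh),-xh,-zh]
rs=np.array([.5616,.1264,.2036]); lab=P+M@[.0405,-.0025,0]
print("M",M.round(2).tolist(),"joints",o["joint_pos"].round(2),o["clock"],o["grasp_force"])
print("angle err",np.arccos(-M[:,1]@xh),"label",lab.round(3),"shift units",(M.T@(rs-lab)/.04).round(2),"turn units",np.degrees(R.from_matrix(M.T@T).as_rotvec()/6).round(2))
E
python3 t.py
```

```text
M [[-1.0, -0.06, 0.05], [-0.07, 0.77, -0.63], [0.0, -0.64, -0.77]] joints [-0.22  0.66 -0.95  1.4   0.84  1.97  0.49] 10.7833 41.35126233100891
angle err 0.015364917081309883 label [0.445 0.249 0.232] shift units [-2.68 -2.07  2.63] turn units [0.08 0.02 0.03]
```

The orientation is reached, so I'll shift to the read spot.

Request:
carry_out(
  commands=[
    [[-0.2,-0.15,0.2,0,0,0],[-0.27,-0.21,0.26,0,0,0],[-0.27,-0.21,0.26,0,0,0],[-0.27,-0.21,0.26,0,0,0],[-0.27,-0.21,0.26,0,0,0],[-0.27,-0.21,0.26,0,0,0],[-0.27,-0.21,0.26,0,0,0],[-0.27,-0.21,0.26,0,0,0],[-0.27,-0.21,0.26,0,0,0],[-0.2,-0.15,0.2,0,0,0],[-0.12,-0.09,0.15,0,0,0],[0,0,0,0,0,0],[0,0,0,0,0,0],[0,0,0,0,0,0],[0,0,0,0,0,0]],
  ],
)

```text
clock: 12.03
position: [0.6021, 0.1314, 0.2032]
ee_rot: [-0.035, 0.94, -0.338, 0.012]
ft_force: [0.2, 0.3, -0.4]
grip_width: 0.045
grasp_force: 41.3
```

```bash
python3 t.py; python3 - <<'E'
from h import *
import cv2
s=camera("scene")[:,:,::-1];t=camera("top")[:,:,::-1]
a=cv2.resize(s[80:330,270:470],(400,500));b=cv2.resize(t[150:300,270:470],(400,300))
im=np.zeros((500,800,3),np.uint8);im[:,:400]=a;im[:300,400:]=b;cv2.imwrite("pics/w5.png",im)
E
```

```text
M [[-1.0, -0.06, 0.05], [-0.07, 0.77, -0.64], [0.0, -0.64, -0.77]] joints [-0.03  0.69 -0.87  1.38  0.98  1.84  0.72] 12.0333 41.34921491146088
angle err 0.015182725256414174 label [0.562 0.127 0.205] shift units [0.01 0.02 0.02] turn units [0.08 0.03 0.04]
```

View pics/w5.png

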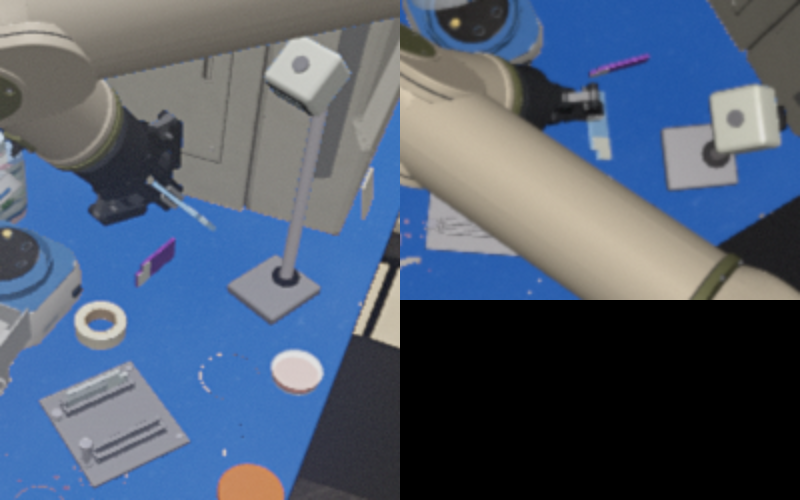

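The slide is held at crop (180,205) with its frosted, notched end free and facing up toward the reader window. The stand's other slide and the bystanders in view (tape, dish, cup) are where they were. I'll hand in.

```bash
python3 -c "
from workcell import *
print(hand_in())"
```

```text
the job is handed in; nothing more can be done
None
```

I handed the job in at about 12 s with the pin's slide held steady at the read spot. By my measurements the label centre is within about 2 mm of the spot and its face within 0.02 rad of the window; the other slide is still in its slot. The hand-in returned no verdict.

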